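# Index the round table to the raw blank and clamp it

## Robot

A 7-joint arm with a two-finger parallel gripper is mounted at the origin on a cart in front of the work surface, level with it; the furniture and walls round the work are solid. World frame = base frame: x ahead of the robot, y to its left, z up, the work surface at z = 0. Lengths are in m, angles in rad, forces in N, time in s.
With the tool pointing down it reaches from about 0.425 to 0.925 m from the base axis. Payload 6.8 kg.
Tool frame: the origin (TCP) lies on the centre line of the jaws, within the pads' length; the fingertips stand 14 mm ahead of it and the grasp point (between the pads) lies 5 mm behind it; z points along the fingers, y is the line along which they close (so a half turn about z gives the same grasp; the last joint's range is limited). The gripper opens to 85 mm and grips with 20 to 120 N. Pads are 22 mm wide; open, the fingers measure 114 mm over their backs; the gripper's body (76 mm by 85 mm) begins 54 mm behind the grasp point. The pads swing forward as they close: fully open they stand 13 mm farther back than shut.
Start: joints at [-1.424, 0.477, 0.022, 1.555, -0.011, 1.109, -0.083], TCP at [0.17, 0.653, 0.245] pointing down, gripper open.
Joint ranges: [-2.96, 2.96], [-0.34, 2.1], [-1.41, 1.46], [0.24, 2.44], [-1.37, 4.51], [0.17, 1.92], [-2.96, 2.96]. Speed limits (rad/s): [2.39, 2.39, 3.14, 3.14, 3.14, 3.14, 3.14].

## Interface

Orientations are given as a unit quaternion [w, x, y, z].
In Python, from station import bot gives the robot as it stands. The module is installed in compiled form; this text tells all that it offers.
- The arm moves only by the tool drive_tool, never from a script. Its argument "commands" is a list of rows, each an object with "hand": the opening, from 0 (shut) to 1 (fully open); "translation": the shift along the world's x, y, z in mm, a list of three; "angular": the turn, a rotation vector about the world's x, y, z in rad, a list of three. In form: [{"hand": hand, "translation": [tx, ty, tz], "angular": [ax, ay, az]}, ...]. A call has 1 to 12 rows; each row is the pose to reach, as a shift and turn from the pose commanded when the call began; what a row does not reach only later rows make up. A row lasts 1/8 s, in which the tool goes at most 62.5 mm and 10.7 degrees, less where a joint would pass 70% of its speed; a pose out of reach is approached as far as the arm can. A call with a gripper value outside its range is refused whole. The fingers move at their own pace and stop on an object; "force" is the grip in N (left out, the last holds). Time passes only in rows, so rows that repeat a pose let the fingers close. It gives the time, the measured TCP pose, the force, the opening and the grip force at its end, in the units of the state.
- bot.get_obs(): the state, without advancing time (a new reading comes with each control period).
- bot.read_camera(name): name is "side" or "top" or "wrist"; returns the picture (480x640x3 uint8, red, green, blue); there is no depth.
- bot.camera_model(name): a dict with "fx", "fy", "cx", "cy" (pixels), "k1" (the pictures are not rectified: a ray, as slopes to the right and down, at radius r is drawn at 1 + k1 r^2 times it, then the intrinsics apply), "view" (4x4, takes a point from world to camera coordinates). Camera axes: x right, y up, looking along -z (the intrinsics and any distortion apply to the point x, -y, -z); pixel columns grow to the right and rows downward; lengths in m; the calibration is good to about 2 mm. A picture is of the moment at which its call begins: read the wrist's pose just before it. camera_model takes no time and is no camera call; for the wrist camera it gives the pose at the moment of the call.
- bot.hand_in(): hands the job in; it is judged then, once.
Trained networks look in the newest picture that a camera, given by its name, has taken for a name from the list of things; names that differ only in an ending like _2 or _b are one class to them, and where a whole thing is asked for, a point or a joint stands for the part that bears it (a point fixed in the world has none). Each returns a list of dicts, best first, with "score" (0 to 1); they miss things now and then, are a little off and sometimes report something else, mostly with a low value. They report only what shows in the picture. A call takes as long as a camera call.
- bot.find_in(camera, query): "position" ([column, row] in pixels, amid what is visible of it).
- bot.outline_of(camera, query): "pixels" (480x640 bool, what is visible of it) and "position" ([column, row] in pixels, amid what is visible of it).
The state is a dict: "t": time; "q": joint angles; "joint_vel": joint speeds; "joint_torque": joint torques, N m; "eef_pos": TCP position; "tool_rot": TCP orientation; "contact_force": force on the tool from outside, world axes, zero at the start; "torque": the same for the moment, N m; "gripper_width": opening from 0.0 (shut) to 1.0 (fully open); "grasp_force": force on a finger pad.
Only numpy, scipy, OpenCV 4.12 (cv2) and the standard library are available. Lean on these libraries where they do the work, as an engineer would, in place of code of your own. Each camera call takes 0.05 s, during which the arm holds its last target. There are 200 camera calls.

## Task

Four of the five stations on the round indexing table carry finished finials and one still carries a square, uncarved blank. Turn the table (it has a T-handle), either way round, until the blank has clicked into place at the fixed pointer; then swing the hold-down arm fully in over the table's rim. Leave the tools and wood lying round the table where they are.

Things in the scene. Friction and masses are not known exactly. Their poses are not given: they have to be found in the camera images.
- index_base: grey fixed base of the indexing table, a round foot 176 mm in diameter; origin at the centre of its underside, on the table's axis, on the bench (heights z below are above the bench). The table on it is a round metal plate of 120 mm radius (top z = 42 mm) with a wooden top at z = 50 mm and five stations at 74 mm radius, 72 degrees apart
- turret (a joint): angle of the table (rad), counter-clockwise from above: 0 or any whole turn has the blank at the pointer. It turns freely both ways, many turns. Detents every 1.2566 rad: let go, it springs into the nearest one; a crest takes about 0.16 N m. It starts at rest in one of the four detents where the blank is not at the pointer, a different one each time
- pointer_tip (a point): tip of the pointer, a small fixed steel post with a point turned to the table, 57 mm high, on the robot's side of the base; the tip lies 131 mm from the table's axis at z = 56 mm
- t_handle (a point): centre of the T-handle's bar, on the table's axis, at z = 157.5 mm: a dark steel bar 76 mm long, 16 mm wide, 25 mm high (z = 145 to 170 mm) on a 20 mm column. It turns with the table; this frame's x axis lies along the bar and its -x end points over the blank. The pieces on the table stand no higher than z = 132 mm
- work_spot (a point): fixed point where blank_top lies when the blank has clicked in at the pointer: 74 mm from the axis towards the pointer, z = 132 mm
- blank_top (a point): centre of the top of the square blank (pale wood, 38 x 38 x 80 mm, top at z = 132 mm), 74 mm from the table's axis; screwed to the table and turns with it. The other four stations carry round finials 42 mm in diameter, tops at z = 128 mm, also screwed down
- hold_arm (a joint): angle of the hold-down arm (rad): 0 fully swung out, 0.6 fully in over the rim (at its stop); grows counter-clockwise from above. Stays where it is left; about 0.6 N at the knob moves it. Starts between 0 and 0.15. It passes above the plate, clear of the pieces
- hold_knob (a point): on the axis of the upright black knob on the free end of the hold-down arm: 18 mm diameter, from z = 64 to 112 mm; this point lies 12 mm below its top, at z = 100 mm. The knob goes round hold_pivot in a level arc of 93 mm radius
- hold_pivot (a point): vertical axis on which the hold-down arm swings, fixed to the base on the robot's right of the table, at z = 64 mm
- wedge: loose wooden wedge 24 x 85 x 20 mm beside the table, a bystander; origin at the centre of its underside
- oak_offcut: loose dark wood block 45 x 70 x 32 mm to the right of the table, a bystander; origin at the centre of its underside
- plane: small wooden block plane 46 x 135 x 85 mm to the left, a loose bystander; origin at the centre of its underside
- gauge: wooden marking gauge 58 x 200 x 54 mm to the right, a loose bystander; origin at the centre of its underside

How it is judged:
On the way, in this order (a step that is already met when the one before it is completed fails the run):
1. the square blank stands at the pointer, with the hold-down arm still out (horizontal distance between blank_top and work_spot below 0.006 m and value of joint hold_arm below 0.35 rad), for 0.3 s.
2. the hold-down arm is swung in over the rim, the blank still at the pointer (horizontal distance between blank_top and work_spot below 0.006 m and value of joint hold_arm above 0.54 rad), for 0.2 s.
At the end, for the whole second after the job is handed in: the square blank stands at the pointer (its centre within 6 mm of the work spot), the table is at rest in its detent, and the hold-down arm is in (beyond 0.54 of its 0.6 rad) (all of step 2 and velocity of joint turret between -0.05 and 0.05 rad/s); the robot touches nothing.
It fails at once if one of the four loose bystanders (wedge, dark block, plane, gauge) is moved by more than 30 mm (distance of any of wedge, oak_offcut, plane, gauge from where it was at the start of the episode above 0.03 m).
It also fails if it takes over 54 s, if anything falls off the work surface, if the arm or the gripper's body presses on something with over 40 N, if the wrist force passes 120 N, or if a joint passes its speed limit or range.

## Working session

There is one attempt and no reset: what is moved stays moved. The work goes in short steps, Python scripts to look and compute and a tool call to move; the robot and the scene stay as the last step left them, time stands still between calls to the robot, and variables do not carry over. Pictures are saved under pics/ and viewed, at most 10 in all, crops included, and the job is handed in when it is done.

Besides the shell and the picture viewer there is one more tool, called after "Emit:" in YAML: its name, and indented under it one key for each argument. drive_tool: Moves the arm, as the interface text tells. Its arguments: {"type":"object","properties":{"commands":{"type":"array","items":{"type":"object","properties":{"hand":{"type":"number"},"translation":{"type":"array","items":{"type":"number"}},"angular":{"type":"array","items":{"type":"number"}}}}},"force":{"type":"number"}},"required":["commands"]}

```bash
mkdir -p pics
cat > h.py <<'E'
import numpy as np, cv2
from station import bot
def ray(cam,px):
    m=bot.camera_model(cam); V=np.array(m["view"])
    d=np.array([(px[0]-m["cx"])/m["fx"],(px[1]-m["cy"])/m["fy"]]); u=d.copy()
    for _ in range(20): u=d/(1+m["k1"]*(u@u))
    R=V[:3,:3]; return -R.T@V[:3,3], R.T@np.array([u[0],-u[1],-1.])
def at_z(cam,px,z):
    o,d=ray(cam,px); return o+d*(z-o[2])/d[2]
def proj(cam,p):
    m=bot.camera_model(cam); V=np.array(m["view"]); c=V[:3,:3]@np.array(p)+V[:3,3]
    u=np.array([c[0],-c[1]])/-c[2]; u=u*(1+m["k1"]*(u@u)); return u*[m["fx"],m["fy"]]+[m["cx"],m["cy"]]
def snap(cam,name):
    im=bot.read_camera(cam); cv2.imwrite(f"pics/{name}.png",im[:,:,::-1]); return im
E
python3 - <<'E'
from h import *
o=bot.get_obs(); print(o["t"],o["eef_pos"],o["tool_rot"],o["q"])
Z=dict(t_handle=.170,blank_top=.132,hold_knob=.112,hold_pivot=.064,pointer_tip=.056,index_base=.05,wedge=.02,oak_offcut=.032,plane=.05,gauge=.03)
for c in("top","side"):
    snap(c,c+"0")
    print(c,ray(c,(320,240)))
    for n in Z:
        for r in bot.find_in(c,n)[:2]: print(c,n,round(r["score"],2),np.round(r["position"]),np.round(at_z(c,r["position"],Z[n]),3))
E
```

```text
0.0 [0.16998191 0.65265411 0.24433328] [-6.00157475e-05  1.27042411e-01  9.91896864e-01 -9.12393099e-04] [-1.42410119  0.47778381  0.02231441  1.55645818 -0.0115127   1.10930692
 -0.08311665]
top (array([ 0.39042883, -0.11426664,  1.3715607 ]), array([ 0.1089786 , -0.00643156, -0.99403262]))
top t_handle 0.92 [246. 240.] [0.522 0.063 0.17 ]
top blank_top 0.68 [241. 239.] [0.527 0.079 0.132]
top hold_pivot 0.68 [249. 239.] [0.535 0.07  0.064]
top pointer_tip 0.61 [250. 241.] [0.531 0.068 0.056]
top pointer_tip 0.61 [244. 239.] [0.536 0.083 0.056]
top index_base 0.92 [248. 237.] [0.542 0.074 0.05 ]
top wedge 0.71 [474. 251.] [ 0.509 -0.553  0.02 ]
top wedge 0.39 [247. 237.] [0.546 0.081 0.02 ]
top oak_offcut 0.87 [408. 245.] [ 0.525 -0.368  0.032]
top plane 0.94 [147. 253.] [0.496 0.346 0.05 ]
top plane 0.67 [297. 219.] [ 0.594 -0.059  0.05 ]
top gauge 0.73 [479. 254.] [ 0.501 -0.562  0.03 ]
side (array([ 0.56898863, -1.52933594,  0.68009301]), array([-0.01717556,  0.9384226 , -0.34542728]))
side t_handle 0.97 [320. 247.] [ 0.544 -0.196  0.17 ]
side t_handle 0.29 [311. 223.] [0.513 0.    0.17 ]
side blank_top 0.59 [321. 248.] [ 0.545 -0.108  0.132]
side hold_knob 0.55 [339. 264.] [ 0.595 -0.167  0.112]
side hold_pivot 0.56 [318. 253.] [0.534 0.027 0.064]
side pointer_tip 0.81 [318. 254.] [0.534 0.038 0.056]
side pointer_tip 0.21 [319. 248.] [0.538 0.094 0.056]
side index_base 0.68 [317. 254.] [0.53 0.06 0.05]
side oak_offcut 0.68 [309. 337.] [ 0.528 -0.415  0.032]
side plane 0.64 [311. 220.] [0.5   0.389 0.05 ]
```

View pics/top0.png

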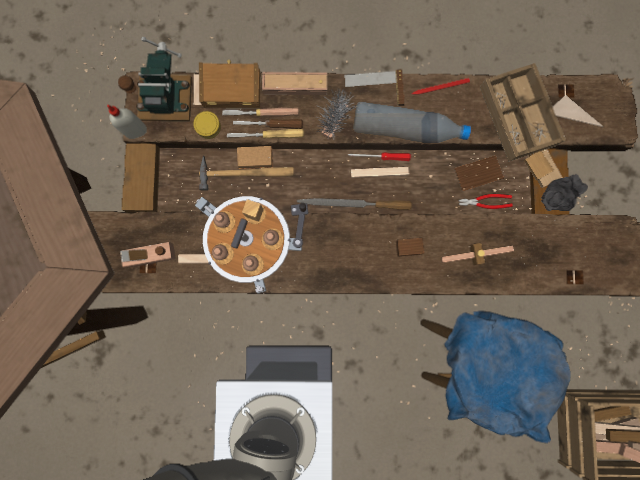

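View pics/side0.png

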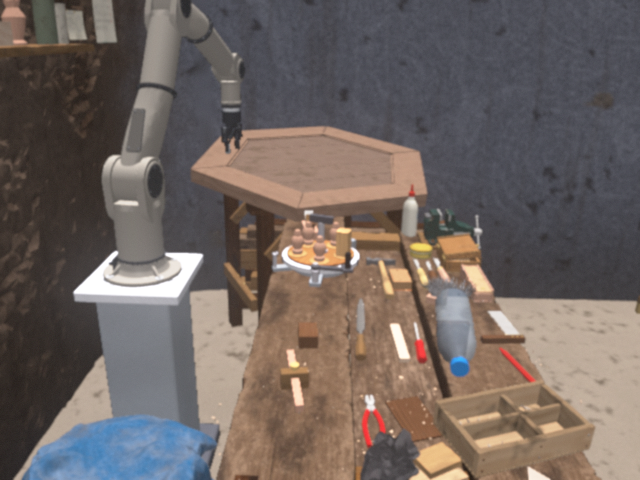

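The table is near (246,239) in the top view, with the blank at (252,209), the pointer near (260,285) and the hold arm at x≈298. I'll crop in closer.

Run:
```python
from h import *
im=cv2.imread("pics/top0.png")[180:300,170:330]; cv2.imwrite("pics/c.png",cv2.resize(im,None,fx=5,fy=5,interpolation=cv2.INTER_CUBIC))
```

```text
(no output)
```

View pics/c.png

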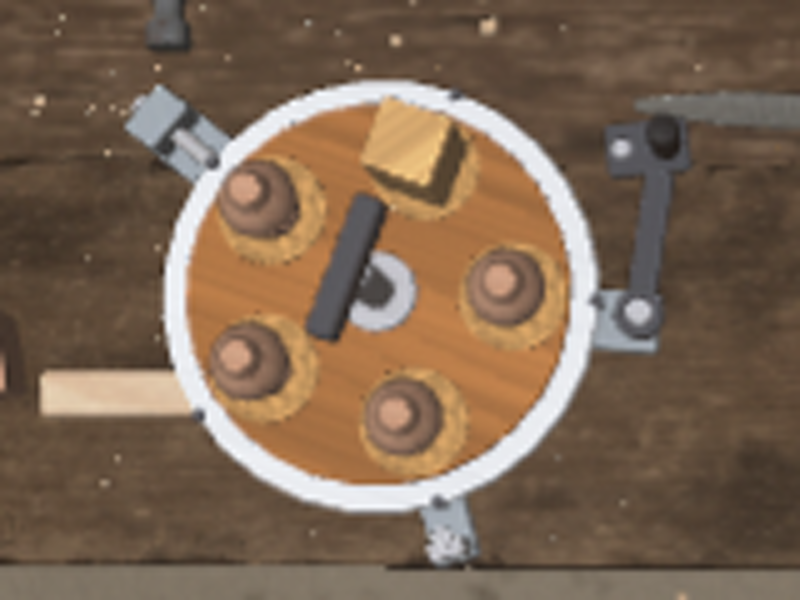

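The crop (5×, offset 170,180) shows the blank top at (405,140), the bar ends at (370,200) and (323,335), and the plate centre at (381,296). The pointer is at about (440,505), the pivot at (638,312) and the knob top at (662,130). The wedge sticks out on the left at (40–190,390).

Run:
```python
from h import *
P=dict(plate=(381,296,.042),colbase=(382,290,.051),bar1=(370,200,.170),bar2=(323,335,.170),blank=(405,138,.132),ptr=(438,502,.056),ptr2=(449,540,.057),piv=(638,312,.07),knob=(662,130,.112))
W={}
for n,(u,v,z) in P.items():
    W[n]=at_z("top",(170+u/5,180+v/5),z); print(n,W[n].round(4))
ax=(W["bar1"]+W["bar2"])/2; print("bar mid",ax)
a=lambda p:np.arctan2(*(p-W["plate"])[[1,0]])
for n in W: print(n,np.degrees(a(W[n])).round(1),np.linalg.norm((W[n]-W["plate"])[:2]).round(4))
d=W["bar1"]-W["bar2"];print("bar dir",np.degrees(np.arctan2(d[1],d[0])),np.linalg.norm(d))
d=W["knob"]-W["piv"];print("arm",np.degrees(np.arctan2(d[1],d[0])),np.linalg.norm(d[:2]))
from scipy.spatial.transform import Rotation as R
q=bot.get_obs()["tool_rot"];print(R.from_quat(q,scalar_first=True).as_matrix().round(3)); o=bot.get_obs(); print(o["t"])
```

```text
plate [0.5372 0.08   0.042 ]
colbase [0.5395 0.0782 0.051 ]
bar1 [0.5712 0.0678 0.17  ]
bar2 [0.5034 0.0896 0.17  ]
blank [0.6094 0.0562 0.132 ]
ptr [0.4241 0.0449 0.056 ]
ptr2 [0.4037 0.0385 0.057 ]
piv [ 0.5263 -0.0624  0.07  ]
knob [ 0.618  -0.0757  0.112 ]
bar mid [0.53733516 0.07872336 0.17      ]
plate 0.0 0.0
colbase -37.8 0.0029
bar1 -19.7 0.0362
bar2 164.1 0.0351
blank -18.2 0.076
ptr -162.7 0.1184
ptr2 -162.7 0.1398
piv -94.4 0.1429
knob -62.6 0.1755
bar dir -17.837650103333676 0.07120706055013093
arm -8.25500734083472 0.09274036358057272
[[-0.968  0.252  0.   ]
 [ 0.252  0.968  0.   ]
 [-0.     0.    -1.   ]]
1.1
```

Axis is at about (0.537, 0.079). The bar and blank lie at about −18° and the pointer at −162.7°, so the turn is about −144.6°. I'll move above the handle.

Emit:
drive_tool:
  commands:
    - {"hand": 1,"translation": [367,-574,0],"angular": [0,0,-0.06]}
    - {"hand": 1,"translation": [367,-574,0],"angular": [0,0,-0.06]}
    - {"hand": 1,"translation": [367,-574,0],"angular": [0,0,-0.06]}
    - {"hand": 1,"translation": [367,-574,0],"angular": [0,0,-0.06]}
    - {"hand": 1,"translation": [367,-574,0],"angular": [0,0,-0.06]}
    - {"hand": 1,"translation": [367,-574,0],"angular": [0,0,-0.06]}
    - {"hand": 1,"translation": [367,-574,0],"angular": [0,0,-0.06]}
    - {"hand": 1,"translation": [367,-574,0],"angular": [0,0,-0.06]}
    - {"hand": 1,"translation": [367,-574,0],"angular": [0,0,-0.06]}
    - {"hand": 1,"translation": [367,-574,0],"angular": [0,0,-0.06]}
    - {"hand": 1,"translation": [367,-574,0],"angular": [0,0,-0.06]}
    - {"hand": 1,"translation": [367,-574,0],"angular": [0,0,-0.06]}

```text
t: 2.6
eef_pos: [0.5391, 0.074, 0.2457]
tool_rot: [0.001, 0.161, 0.987, -0.001]
contact_force: [0.3, 0.8, 0.5]
gripper_width: 1.0
grasp_force: 0.0
```

Run:
```python
from h import *
o=bot.get_obs(); print(o["t"],o["eef_pos"],o["tool_rot"],o["q"])
snap("wrist","w1")
for n in("t_handle","blank_top","hold_knob"):
    for r in bot.find_in("wrist",n)[:2]: print(n,r["score"],r["position"],at_z("wrist",r["position"],dict(t_handle=.17,blank_top=.132,hold_knob=.112)[n]))
```

```text
2.6 [0.53905548 0.07398251 0.24572175] [ 1.01630243e-03  1.60962295e-01  9.86959712e-01 -7.95972244e-04] [-0.55511626  0.26717663  0.36540443  1.89057283 -0.10956528  1.00212349
  1.10490444]
t_handle 0.97 [329.0, 196.1] [0.50784016 0.09485963 0.17      ]
blank_top 0.95 [325.8, 199.0] [0.51497028 0.09239771 0.132     ]
hold_knob 0.63 [174.8, 278.6] [ 0.53957992 -0.02800508  0.112     ]
```

View pics/w1.png

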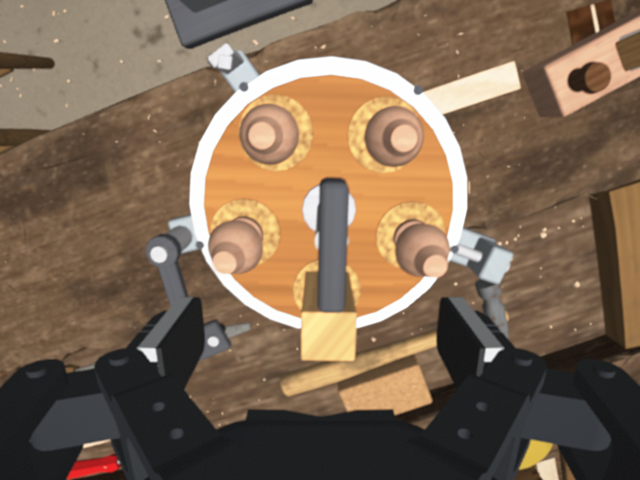

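The wrist view shows the bar from about (334,183) to (333,310) with the blank beneath it at (328,335). The pointer is at upper left (225,58).

Run:
```python
from h import *
A=at_z("wrist",(334,185),.17);B=at_z("wrist",(331.5,309),.17)
d=B-A;print(A,B,(A+B)/2,np.linalg.norm(d),np.degrees(np.arctan2(d[1],d[0])))
b=at_z("wrist",(328,337),.132);print("blank",b)
p=at_z("wrist",(246,85),.056);print("ptr near",p, at_z("wrist",(330,193),.042))
from scipy.spatial.transform import Rotation as R
M=R.from_quat(bot.get_obs()["tool_rot"],scalar_first=True).as_matrix();print(np.degrees(np.arctan2(M[1,1],M[0,1])))
```

```text
[0.50247003 0.10069249 0.17      ] [0.56888156 0.0784288  0.17      ] [0.5356758  0.08956065 0.17      ] 0.07004400851777837 -18.533124023759957
blank [0.60627296 0.0653335  0.132     ]
ptr near [0.42505132 0.05893866 0.056     ] [0.52671322 0.09432914 0.042     ]
72.08501934207534
```

Run:
```python
from h import *
o=bot.get_obs();print(o["eef_pos"],o["joint_vel"].round(3))
im=snap("wrist","w2")
for p in ("t_handle","blank_top"):
  r=bot.outline_of("wrist",p)[0]; m=r["pixels"].astype(np.uint8); print(p,r["score"],r["position"],cv2.boundingRect(m))
g=im[170:330,300:370].max(2); m=(g<90).astype(np.uint8); n,l,s,c=cv2.connectedComponentsWithStats(m); i=1+s[1:,4].argmax(); print(s[i]+[300,170,0,0,0],c[i]+[300,170])
for v in(190,220,250,280,300,308): x=np.where(l[v-170]==i)[0]+300; print(v,x.min() if len(x) else 0,x.max() if len(x) else 0)
```

```text
[0.53654548 0.08070355 0.24519712] [-0.012 -0.003 -0.002  0.003  0.001 -0.     0.002]
t_handle 0.69 [321.5, 200.3] (183, 64, 276, 304)
blank_top 0.84 [318.2, 203.3] (183, 64, 276, 304)
[306 188  30 131 439] [312.77220957 237.06833713]
190 311 333
220 309 310
250 309 310
280 307 309
300 306 308
308 306 308
```

Run:
```python
from h import *
im=cv2.imread("pics/w2.png")
cv2.imwrite("pics/w2c.png",cv2.resize(im[160:360,250:400],None,fx=3,fy=3))
```

```text
(no output)
```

View pics/w2c.png

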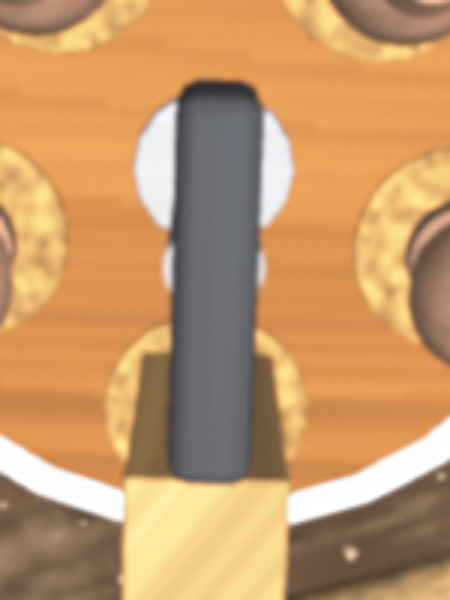

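The top face of the bar runs from crop (219,98) to (209,480), which is px (323,193)–(319.7,320).

Run:
```python
from h import *
o=bot.get_obs();print(o["eef_pos"])
A=at_z("wrist",(323,192.7),.17);B=at_z("wrist",(319.7,320),.17)
d=B-A;print((A+B)/2,np.linalg.norm(d),np.degrees(np.arctan2(d[1],d[0])))
print(at_z("wrist",(321.2,215),.051))
```

```text
[0.53663142 0.08064541 0.24528928]
[0.53909695 0.0819627  0.17      ] 0.07297950136704381 -19.263100897517052
[0.54077913 0.08191888 0.051     ]
```

Emit:
drive_tool:
  commands:
    - {"hand": 1,"translation": [2,0,-45],"angular": [0,0,0]}
    - {"hand": 1,"translation": [2,0,-70],"angular": [0,0,0]}
    - {"hand": 1,"translation": [2,0,-88],"angular": [0,0,0]}
    - {"hand": 1,"translation": [2,0,-88],"angular": [0,0,0]}
    - {"hand": 1,"translation": [2,0,-88],"angular": [0,0,0]}
    - {"hand": 0,"translation": [2,0,-88],"angular": [0,0,0]}
    - {"hand": 0,"translation": [2,0,-88],"angular": [0,0,0]}
    - {"hand": 0,"translation": [2,0,-88],"angular": [0,0,0]}
    - {"hand": 0,"translation": [2,0,-88],"angular": [0,0,0]}
    - {"hand": 0,"translation": [2,0,-88],"angular": [0,0,0]}
    - {"hand": 0,"translation": [2,0,-88],"angular": [0,0,0]}
  force: 40

```text
t: 4.32
eef_pos: [0.5396, 0.0801, 0.1578]
tool_rot: [0.0, 0.156, 0.988, 0.001]
contact_force: [-1.1, 4.8, 5.6]
gripper_width: 0.195
grasp_force: 39.1
```

Emit:
drive_tool:
  commands:
    - {"hand": 0,"translation": [0,0,0],"angular": [0,0,-0.08]}
    - {"hand": 0,"translation": [0,0,0],"angular": [0,0,-0.2]}
    - {"hand": 0,"translation": [0,0,0],"angular": [0,0,-0.32]}
    - {"hand": 0,"translation": [0,0,0],"angular": [0,0,-0.44]}
    - {"hand": 0,"translation": [0,0,0],"angular": [0,0,-0.56]}
    - {"hand": 0,"translation": [0,0,0],"angular": [0,0,-0.68]}
    - {"hand": 0,"translation": [0,0,0],"angular": [0,0,-0.8]}
    - {"hand": 0,"translation": [0,0,0],"angular": [0,0,-0.92]}
    - {"hand": 0,"translation": [0,0,0],"angular": [0,0,-1.04]}
    - {"hand": 0,"translation": [0,0,0],"angular": [0,0,-1.16]}
    - {"hand": 0,"translation": [0,0,0],"angular": [0,0,-1.25]}
    - {"hand": 0,"translation": [0,0,0],"angular": [0,0,-1.25]}

```text
t: 5.82
eef_pos: [0.5397, 0.0802, 0.1578]
tool_rot: [-0.0, 0.705, 0.709, 0.001]
contact_force: [0.2, 3.3, 4.9]
gripper_width: 0.197
grasp_force: 39.3
```

Emit:
drive_tool:
  commands:
    - {"hand": 0,"translation": [0,0,0],"angular": [0,0,-0.08]}
    - {"hand": 0,"translation": [0,0,0],"angular": [0,0,-0.2]}
    - {"hand": 0,"translation": [0,0,0],"angular": [0,0,-0.32]}
    - {"hand": 0,"translation": [0,0,0],"angular": [0,0,-0.44]}
    - {"hand": 0,"translation": [0,0,0],"angular": [0,0,-0.56]}
    - {"hand": 0,"translation": [0,0,0],"angular": [0,0,-0.68]}
    - {"hand": 0,"translation": [0,0,0],"angular": [0,0,-0.8]}
    - {"hand": 0,"translation": [0,0,0],"angular": [0,0,-0.92]}
    - {"hand": 0,"translation": [0,0,0],"angular": [0,0,-1.04]}
    - {"hand": 0,"translation": [0,0,0],"angular": [0,0,-1.16]}
    - {"hand": 0,"translation": [0,0,0],"angular": [0,0,-1.26]}
    - {"hand": 0,"translation": [0,0,0],"angular": [0,0,-1.26]}

```text
t: 7.32
eef_pos: [0.5397, 0.0801, 0.1578]
tool_rot: [-0.0, 0.988, 0.158, 0.0]
contact_force: [-0.3, 4.3, 6.4]
gripper_width: 0.196
grasp_force: 39.4
```

Run:
```python
from h import *
from scipy.spatial.transform import Rotation as R
o=bot.get_obs();M=R.from_quat(o["tool_rot"],scalar_first=True).as_matrix()
print(o["t"],o["eef_pos"],np.degrees(np.arctan2(M[1,1],M[0,1])),o["q"],o["contact_force"],o["torque"],o["gripper_width"])
```

```text
7.325 [0.53973159 0.08011927 0.15776502] -71.87073824866054 [-0.98215422  0.5488132   0.97265168  1.99382411 -0.58180554  0.90398176
 -0.95373804] [-0.27981667  4.29833033  6.40171016] [ 1.02830863 -0.00548923 -0.03123509] 0.1956274901832261
```

Emit:
drive_tool:
  commands:
    - {"hand": 1,"translation": [0,0,0],"angular": [0,0,0]}
    - {"hand": 1,"translation": [0,0,0],"angular": [0,0,0]}
    - {"hand": 1,"translation": [0,0,0],"angular": [0,0,0]}
    - {"hand": 1,"translation": [0,0,0],"angular": [0,0,0]}
    - {"hand": 1,"translation": [0,0,30],"angular": [0,0,0]}
    - {"hand": 1,"translation": [0,0,90],"angular": [0,0,0]}
    - {"hand": 1,"translation": [0,0,110],"angular": [0,0,0]}
    - {"hand": 1,"translation": [0,0,110],"angular": [0,0,0]}
    - {"hand": 1,"translation": [0,0,110],"angular": [0,0,0]}
    - {"hand": 1,"translation": [0,0,110],"angular": [0,0,0]}
    - {"hand": 1,"translation": [0,0,110],"angular": [0,0,0]}
    - {"hand": 1,"translation": [0,0,110],"angular": [0,0,0]}

```text
t: 8.82
eef_pos: [0.539, 0.0791, 0.2669]
tool_rot: [0.0, 0.987, 0.158, -0.0]
contact_force: [-0.1, -0.1, 0.2]
gripper_width: 1.002
grasp_force: 0.0
```

Run:
```python
from h import *
o=bot.get_obs();print(o["t"],o["eef_pos"],abs(o["joint_vel"]).max())
m=bot.camera_model("wrist");snap("wrist","w3")
np.save("w3view.npy",m["view"])
for p in ([.5385,.081,.051],[.5178,-.057,.07]): print(proj("wrist",p))
```

```text
8.825 [0.53897934 0.07913296 0.26692675] 0.004840128137379252
[319.35575669 206.41144948]
[459.40848173 280.10956673]
```

View pics/w3.png

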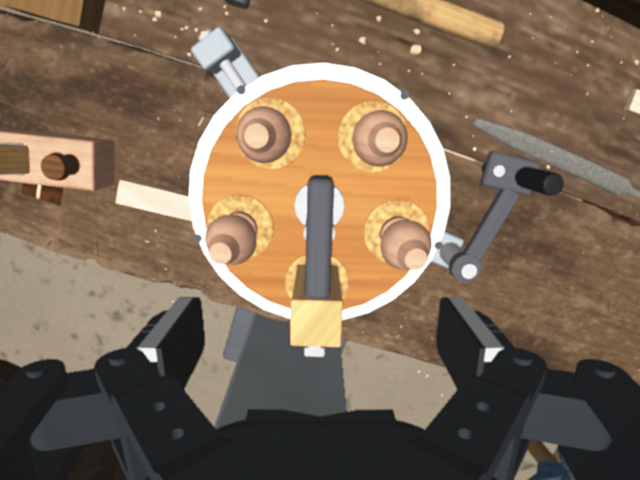

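The blank at (316,322) is now in line with the pointer at (314,350), so it has clicked in. The knob top is at (551,183), its foot at (522,178), and the pivot at (467,268).

Run:
```python
from h import *
kt=at_z("wrist",(551,183),.112);pv=at_z("wrist",(467,268),.07);
print(kt,at_z("wrist",(522,177),.066),pv)
d=kt-pv;print(np.linalg.norm(d[:2]),np.degrees(np.arctan2(d[1],d[0])))
c=at_z("wrist",(319.5,205),.051);b=at_z("wrist",(316,325),.132);p=at_z("wrist",(314,350),.057);print(c,b,p,[np.degrees(np.arctan2(*(v-c)[[1,0]])) for v in(b,p)])
```

```text
[ 0.62066054 -0.0722905   0.112     ] [ 0.61961121 -0.07349872  0.066     ] [ 0.53043421 -0.05886603  0.07      ]
0.09121955338457065 -8.462760009058169
[0.53974626 0.08127332 0.051     ] [0.46837468 0.06045481 0.132     ] [0.40347182 0.04231695 0.057     ] [np.float64(-163.7384659328003), np.float64(-164.04651204451682)]
```

Emit:
drive_tool:
  commands:
    - {"hand": 0,"translation": [25,-55,0],"angular": [0,0,0]}
    - {"hand": 0,"translation": [50,-110,0],"angular": [0,0,0]}
    - {"hand": 0,"translation": [75,-165,0],"angular": [0,0,0]}
    - {"hand": 0,"translation": [87,-193,0],"angular": [0,0,0]}
    - {"hand": 0,"translation": [87,-193,0],"angular": [0,0,0]}
    - {"hand": 0,"translation": [87,-193,-50],"angular": [0,0,0]}
    - {"hand": 0,"translation": [87,-193,-100],"angular": [0,0,0]}
    - {"hand": 0,"translation": [87,-193,-140],"angular": [0,0,0]}
    - {"hand": 0,"translation": [87,-193,-170],"angular": [0,0,0]}
    - {"hand": 0,"translation": [87,-193,-170],"angular": [0,0,0]}
    - {"hand": 0,"translation": [87,-193,-170],"angular": [0,0,0]}

```text
t: 10.25
eef_pos: [0.6269, -0.1134, 0.0986]
tool_rot: [0.0, 0.987, 0.158, 0.001]
contact_force: [0.2, 0.2, -0.0]
gripper_width: 0.001
grasp_force: 0.0
```

Run:
```python
from h import *
o=bot.get_obs();print(o["t"],o["eef_pos"],o["contact_force"],o["gripper_width"])
snap("wrist","w4")
```

```text
10.25 [ 0.62685445 -0.11335278  0.09855392] [ 0.1670625   0.18647062 -0.01441085] 0.0006549067794605696
```

View pics/w4.png

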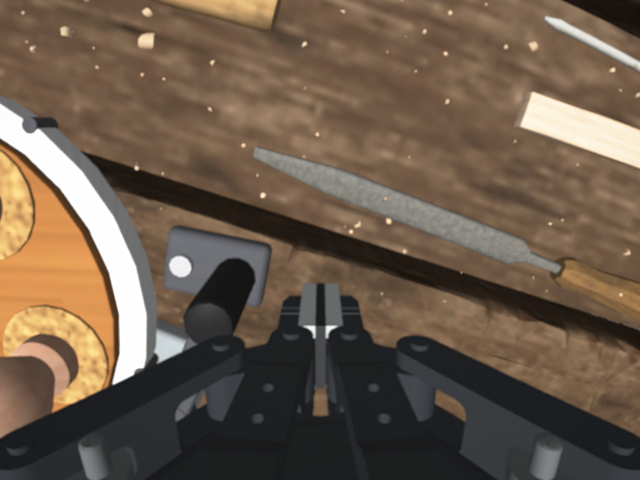

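The knob at (225,290) sits just left of the closed fingers at (320,310). I'll push along the arc.

Emit:
drive_tool:
  commands:
    - {"hand": 0,"translation": [0,7,0],"angular": [0,0,0]}
    - {"hand": 0,"translation": [0,14,0],"angular": [0,0,0]}
    - {"hand": 0,"translation": [1,20,0],"angular": [0,0,0]}
    - {"hand": 0,"translation": [1,26,0],"angular": [0,0,0]}
    - {"hand": 0,"translation": [1,32,0],"angular": [0,0,0]}
    - {"hand": 0,"translation": [1,38,0],"angular": [0,0,0]}
    - {"hand": 0,"translation": [0,44,0],"angular": [0,0,0]}
    - {"hand": 0,"translation": [-1,49,0],"angular": [0,0,0]}
    - {"hand": 0,"translation": [-3,54,0],"angular": [0,0,0]}
    - {"hand": 0,"translation": [-3,54,0],"angular": [0,0,0]}

```text
t: 11.55
eef_pos: [0.6227, -0.0591, 0.0971]
tool_rot: [-0.0, 0.987, 0.158, -0.0]
contact_force: [-0.4, -0.9, -0.1]
gripper_width: -0.003
grasp_force: 0.0
```

Only friction so far (0.9 N). I'll continue in small steps up to the stop.

Emit:
drive_tool:
  commands:
    - {"hand": 0,"translation": [-1,3,0],"angular": [0,0,0]}
    - {"hand": 0,"translation": [-2,6,0],"angular": [0,0,0]}
    - {"hand": 0,"translation": [-2,9,0],"angular": [0,0,0]}
    - {"hand": 0,"translation": [-3,12,0],"angular": [0,0,0]}
    - {"hand": 0,"translation": [-3,12,0],"angular": [0,0,0]}

```text
t: 12.18
eef_pos: [0.6211, -0.054, 0.0977]
tool_rot: [0.005, 0.988, 0.156, 0.001]
contact_force: [6.3, -15.2, -9.3]
gripper_width: -0.001
grasp_force: 7.9
```

Firm stop at 15 N. I'll back off, rise and check.

Emit:
drive_tool:
  commands:
    - {"hand": 0,"translation": [3,-15,0],"angular": [0,0,0]}
    - {"hand": 0,"translation": [8,-40,0],"angular": [0,0,0]}
    - {"hand": 0,"translation": [8,-60,0],"angular": [0,0,0]}
    - {"hand": 0,"translation": [8,-60,50],"angular": [0,0,0]}
    - {"hand": 0,"translation": [8,-60,110],"angular": [0,0,0]}
    - {"hand": 0,"translation": [-20,-10,170],"angular": [0,0,0]}
    - {"hand": 0,"translation": [-50,40,170],"angular": [0,0,0]}
    - {"hand": 0,"translation": [-80,90,170],"angular": [0,0,0]}
    - {"hand": 0,"translation": [-80,120,170],"angular": [0,0,0]}
    - {"hand": 0,"translation": [-80,120,170],"angular": [0,0,0]}
    - {"hand": 0,"translation": [-80,120,170],"angular": [0,0,0]}
    - {"hand": 0,"translation": [-80,120,170],"angular": [0,0,0]}

```text
t: 13.68
eef_pos: [0.5402, 0.0705, 0.2674]
tool_rot: [0.0, 0.988, 0.156, 0.0]
contact_force: [-0.5, -0.8, 0.5]
gripper_width: 0.0
grasp_force: 0.0
```

Run:
```python
from h import *
o=bot.get_obs();print(o["t"],o["eef_pos"],abs(o["joint_vel"]).max())
snap("wrist","w5")
```

```text
13.675 [0.5402201  0.07047926 0.26741315] 0.0035925423704214854
```

View pics/w5.png

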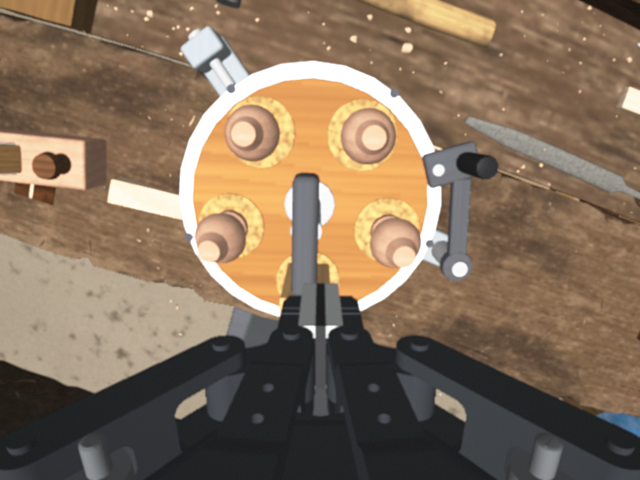

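The arm has swung in: knob top (487,166), pivot (457,267), with the free end over the rim at (437,170). I'll measure the angle.

Run:
```python
from h import *
k=at_z("wrist",(487,166),.112);p=at_z("wrist",(457,268),.07);f=at_z("wrist",(463,164),.066)
for a in(k,f):
  d=a-p;print(a,p,np.linalg.norm(d[:2]),np.arctan2(d[1],d[0])+np.radians(8.4))
```

```text
[ 0.61714916 -0.02972524  0.112     ] [ 0.52856258 -0.05893012  0.07      ] 0.09327650739702065 0.4650631126104666
[ 0.6140887  -0.02937988  0.066     ] [ 0.52856258 -0.05893012  0.07      ] 0.09048720025025793 0.4792780489482177
```

The arm swung about 0.47 rad from a start within 0–0.15. It met a rigid stop at 16 N along the push direction, against the 0.6 N friction, so it is at its stop. The table is still aligned and the gripper is clear, so I'll hand in.

```bash
python3 -c "
from station import bot
print(bot.hand_in())"
```

```text
the job is handed in; nothing more can be done
None
```

I turned the table two stations clockwise so the blank clicked in at the pointer, swung the hold-down arm in to a firm stop, and handed the job in; the hand-in returned no verdict, and the arm's final angle rests on hitting that stop, not on a direct reading.

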